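# Unhook a drilled slat from its hold-down jig

## Robot

A 6-joint arm with a two-finger parallel gripper is mounted at the origin on the work surface. World frame = base frame: x ahead of the robot, y to its left, z up, the work surface at z = 0. Lengths are in m, angles in rad, forces in N, time in s.
With the tool pointing down it reaches from about 0.375 to 0.9 m from the base axis. Payload 3.1 kg.
Tool frame: the origin (TCP) lies at the centre of the arm's flange, where the gripper is bolted on; the fingertips stand 182 mm ahead of it and the grasp point (between the pads) lies 164 mm ahead of it; z points along the fingers, y is the line along which they close (so a half turn about z gives the same grasp; the last joint's range is limited). The gripper opens to 87 mm and grips with 3 to 60 N. Pads are 19 mm wide; open, the fingers measure 117 mm over their backs; the gripper's body (75 mm by 190 mm) begins 51 mm behind the grasp point.
Start: joints at [-0.178, 0.527, 1.433, -0, 1.181, -0.178], TCP at [0.625, 0, 0.405] pointing down, gripper open.
Joint ranges: [-3.08, 3.08], [-0.75, 2.2], [0.22, 2.44], [-1.43, 4.57], [0, 2.65], [-2.85, 2.85]. Speed limits (rad/s): [2.79, 2.79, 3.14, 3.14, 3.14, 3.14].

## Interface

Orientations are given as a unit quaternion [x, y, z, w].
In Python, from rig import * gives the robot as it stands.
- The arm moves only by the tool move_arm, never from a script. Its argument "commands" is a list that holds one entry, the list of rows, each a list of 6 numbers: the shift along the tool's x, y, z in units of 40 mm (1.0 is 40 mm), then the turn, a rotation vector about the tool's x, y, z in rad. A call has 1 to 12 rows; each row is the pose to reach, as a shift and turn from the pose commanded when the call began, along the tool's axes at that moment; what a row does not reach only later rows make up. A row lasts 1/8 s, in which the tool goes at most 62.5 mm and 10.7 degrees, less where a joint would pass 70% of its speed; a pose out of reach is approached as far as the arm can. A call with a gripper value outside its range is refused whole. "claw" is the closure, from -1 (fully open) to 1 (shut), so that 0 is half open, set as the call begins (left out, the last holds). The fingers move at their own pace and stop on an object; "squeeze" is the grip in N (left out, the last holds). Time passes only in rows, so rows that repeat a pose let the fingers close. It gives the time, the measured TCP pose, the force, the opening and the grip force at its end, in the units of the state.
- get_obs(): the state, without advancing time (a new reading comes with each control period).
- camera(name): name is "scene" or "side" or "wrist"; returns a dict with "pixels" (420x560x3 uint8, blue, green, red), "range_z" (420x560 float32, m along the optical axis (not along the pixel's ray), 0 where there is no reading), "camera_matrix" (3x3 intrinsics, pixels), "extrinsics" (4x4, takes a point from world to camera coordinates). Camera axes: x right, y up, looking along -z (the intrinsics and any distortion apply to the point x, -y, -z); pixel columns grow to the right and rows downward; lengths in m; the calibration is good to about 2 mm. The wrist camera is an equidistant fisheye: a pixel r from the principal point sees the ray r / f radians off the axis. A picture is of the moment at which its call begins.
- hand_in(): hands the job in; it is judged then, once.
The state is a dict: "time": time; "q": joint angles; "joint_velocities": joint speeds; "joint_torque": joint torques, N m; "position": TCP position; "tool_rot": TCP orientation; "ft_force": force on the tool from outside, world axes, zero at the start; "moment": the same for the moment, N m; "grip_width": finger opening in m; "grip_force": force on a finger pad.
Only numpy, scipy, OpenCV 4.12 (cv2) and the standard library are available. Lean on these libraries where they do the work, as an engineer would, in place of code of your own. Each camera call takes 0.05 s, during which the arm holds its last target. There are 200 camera calls.

## Task

The wooden slat in the drilling jig is finished: swing the jig's spring hold-down finger up until it stays open by itself, then unhook the slat from the jig - push it endways against the spring plunger under the far lip, tilt its near end up over the hook tongue without wrenching it against the tongue, and draw it out. Lay it flat and square across both bearers of the rack, in the free half beside the slat already lying there, leave the finger up, and do not shift that other slat, the tape roll or the glass jar.

Things in the scene. Friction and masses are not known exactly. Their poses are not given: they have to be found in the camera images.
- jig: Fixed drilling jig: plywood base 270 x 240 x 18 mm. The slat lies along the jig's x axis on a bed strip 30 mm wide whose top is 38 mm above the table. Origin on the table surface under the middle of the seated slat; x runs along the slat from the near stop with the hook tongue to the far lip, y towards the finger's hinge, z up.
- near_stop (a point): Top edge of the near stop's face (a block 40 mm wide at jig x = -90 mm), touching the slat's near end. On the block lies the flat steel hook tongue, 32 mm wide, 6 mm thick (53.5 to 59.5 mm above the table, 1.5 mm above the slat's top), jutting 4 to 8 mm over the slat's end: set differently each time, not measured. Its thumbscrew reaches 74 mm up.
- far_lip (a point): Middle of the lower front edge of the far lip, a steel bridge over the slat's far 20 mm (jig x = 70 to 104 mm), underside 60 mm above the table: 8 mm above the slat's top. Side cheeks 33 mm either side of the middle, up to 68 mm high. Pushed fully in, the slat can tilt near end up to about 13 degrees before it jams; 10 degrees clears the tongue, then it is drawn out towards jig -x along its length.
- plunger_face (a point): Where the spring plunger (round, 10 mm thick) meets the slat's far end, 43 mm above the table (this point stays fixed). It holds the slat against the near stop with about 4 N and can be pushed in 16 mm along jig +x to a hard stop, where the spring gives about 10 N. Tilting takes 2 mm of that travel: ease back 3 mm from the hard stop before tilting.
- finger (a joint): Angle in rad of the steel hold-down finger: 0 = down with its rubber foot on the slat, about -0.1 = down with nothing beneath, 1.8 = fully up, leaning away from the slat. Over-centre spring: it presses down with about 10 N at the foot, and pulls towards down below about 1.0 and towards up above it; from about 1.2 up it snaps up by itself and stays.
- finger_grip (a point): Grasp point on the finger's handle, a plain round steel bar 14 mm thick and 88 mm long, parallel to the jig's x axis and to the hinge axis. The point lies 45 mm towards the jig's -x end from the finger's flat arm (18 mm wide, running from handle to hinge) and 34 mm from the bar's free end. With the finger down the bar's middle is 87 mm above the table, 35 mm above the slat's top.
- jig_hinge (a point): Point on the finger's hinge axis (parallel to the jig's x axis), 75 mm above the table, in line with the finger's arm; 105 mm to the jig's +y side of the slat's middle line, 20 mm to the +x side of the jig's origin. The handle moves about it on a circle of 116 mm radius: up and over to the jig's +y side, rolling in the grip.
- blank_mid (a point): Centre of the finished slat in the jig: plain wood, 180 x 56 x 14 mm, long along its x axis, 56 mm wide along y, z up, three drilled holes; 84 to 170 g. Seated, its centre is 45 mm above the table. Its bed is narrower than it is, so finger tips may reach 20 mm below its underside at the sides, down to the jig's base at 18 mm.
- rack: Fixed rack: plywood board 200 x 260 x 12 mm with two wooden bearers 20 mm wide and 250 mm long, parallel to the rack's y axis at x = -55 and +55 mm, tops 37 mm above the table. Origin on the table surface under its middle, z up. One slat lies on its -y half, about 75 mm from the middle, the +y half is free: the slat is laid with its length along the rack's x axis (either way round) and its middle at about x = 0, y = 50 mm, where its centre is 44 mm above the table.
- slat_mid (a point): Centre of the like slat that already lies on the rack's -y half (180 x 56 x 14 mm): leave it.
- tape: Bystander: paper tape roll lying flat, 68 mm across, 24 mm high; origin under its middle.
- jar: Bystander: glass jar, 72 mm across, 85 mm high; origin under its middle.

How it is judged:
On the way, in this order (a step that is already met when the one before it is completed fails the run):
1. the finger is up (joint over 1.5 rad) while the slat still lies seated in the jig (within 6 mm of its start) (value of joint finger above 1.5 rad and distance of blank_mid from where it was at the start of the episode below 0.006 m), for 0.2 s.
2. the slat is unhooked and out of the jig: its centre more than 40 mm above where it lay seated, with the finger still up (over 1.5 rad) (z of blank_mid in the frame of jig above 0.085 m and value of joint finger above 1.5 rad), for 0.1 s.
At the end, for the whole second after the job is handed in: The slat lies at rest and flat (within 0.05 rad) on both bearers: centre within 25 mm of the rack's middle along the slats and 12 to 90 mm from the middle on the free +y side, 40 to 48 mm above the table, square to the bearers within 0.2 rad; the finger is still up (over 1.5 rad) (x of blank_mid in the frame of rack between -0.025 and 0.025 m and y of blank_mid in the frame of rack between 0.012 and 0.09 m and height (world z) of blank_mid between 0.04 and 0.048 m and angle between the x axis of blank_mid and the x axis of rack, either way round below 0.2 rad and angle between the z axis of blank_mid and the z axis of rack, either way round below 0.05 rad and value of joint finger above 1.5 rad and linear speed of blank below 0.02 m/s); the robot touches nothing.
It fails at once if the slat is wrenched against the hook tongue (over 30 N) (contact force between blank and tongue above 30 N).
It fails at once if the slat already on the rack is shifted by over 20 mm (distance of slat_mid from where it was at the start of the episode above 0.02 m).
It fails at once if the tape roll or the jar is shifted by over 25 mm (distance of any of tape, jar from where it was at the start of the episode above 0.025 m).
It also fails if it takes over 53 s, if anything falls off the work surface, if the arm or the gripper's body presses on something with over 40 N, if the wrist force passes 120 N, or if a joint passes its speed limit or range.

## Working session

There is one attempt and no reset: what is moved stays moved. The work goes in short steps, Python scripts to look and compute and a tool call to move; the robot and the scene stay as the last step left them, time stands still between calls to the robot, and variables do not carry over. Pictures are saved under pics/ and viewed, at most 12 in all, crops included, and the job is handed in when it is done.

Besides the shell and the picture viewer there is one more tool, called after ">>>" as name([rows], argument=value, ...), one row to a line, values as JSON. move_arm: Moves the arm, as the interface text tells. Its arguments: {"type":"object","properties":{"commands":{"type":"array","items":{"type":"array","items":{"type":"array","items":{"type":"number"}}}},"claw":{"type":"number"},"squeeze":{"type":"number"}},"required":["commands"]}

```bash
mkdir -p pics; ls
python3 - <<'E'
from rig import *
import cv2,numpy as np
o=get_obs();print(o)
for n in ["scene","side"]:
    c=camera(n);cv2.imwrite(f"pics/{n}0.png",c["pixels"]);np.savez(f"{n}0.npz",**c)
    print(n,c["camera_matrix"],c["extrinsics"],[k for k in c])
E
```

```text
pics
{'time': 0.0, 'q': array([-1.78496455e-01,  5.28428529e-01,  1.43392193e+00,  1.41279247e-05,
        1.18138944e+00, -1.78454176e-01]), 'joint_velocities': array([-0.00122456,  0.0004455 ,  0.00020345, -0.00071204,  0.00030849,
       -0.00156818]), 'joint_torque': array([-5.45745443e-04, -4.40045428e+01, -1.76593530e+01,  6.32597599e-02,
        5.83207863e-02, -1.53719384e-04]), 'position': array([6.24644656e-01, 9.74264440e-05, 4.03788098e-01]), 'tool_rot': array([ 7.07123222e-01,  7.07089524e-01, -6.06967516e-04, -8.85607326e-04]), 'ft_force': array([-0.95439262,  0.19507122, -0.63547285]), 'moment': array([0.03189467, 0.00373417, 0.03256616]), 'grip_force': 0.0, 'grip_width': 0.08663305545669758}
scene [[474.67657933   0.         281.10944128]
 [  0.         474.67657933 212.63685629]
 [  0.           0.           1.        ]] [[-0.49890377  0.8666042   0.00960166  0.27415356]
 [-0.69338908 -0.40578118  0.59544371  0.34843086]
 [ 0.51991019  0.29041142  0.80333965 -1.34265402]
 [ 0.          0.          0.          1.        ]] ['pixels', 'range_z', 'camera_matrix', 'extrinsics']
side [[441.6991798    0.         277.75115477]
 [  0.         441.6991798  214.00528908]
 [  0.           0.           1.        ]] [[-0.99509815 -0.09762136  0.01580315  0.55640928]
 [ 0.06125088 -0.48295346  0.87350117 -0.0748961 ]
 [-0.07764019  0.87018735  0.48656548 -0.93808221]
 [ 0.          0.          0.          1.        ]] ['pixels', 'range_z', 'camera_matrix', 'extrinsics']
```

View pics/scene0.png

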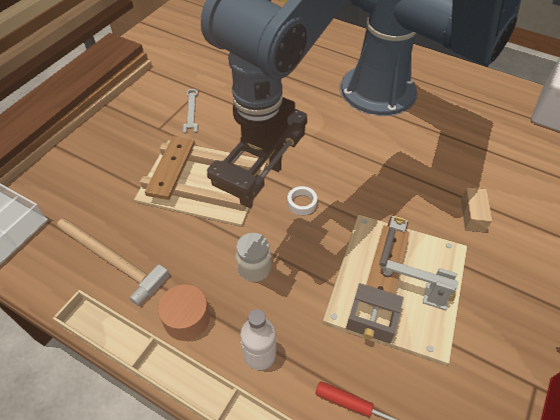

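View pics/side0.png

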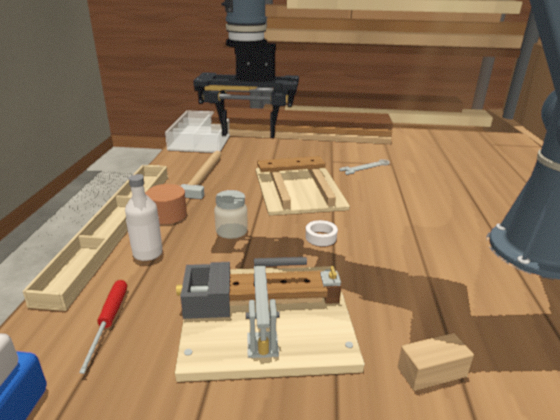

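The scene view shows the jig at about (395,285) with its near stop at (398,225), far lip at (375,300) and hinge at (440,290). The rack is at (195,180) with the occupied half on the left, the tape at (302,200) and the jar at (253,257). In the side view the hinge faces the camera, so jig +y is roughly world +y and jig +x is roughly world +x.

```bash
cat > h.py <<'E'
import numpy as np,cv2
def cloud(c):
    K=c["camera_matrix"];T=np.linalg.inv(c["extrinsics"]);Z=c["range_z"]
    v,u=np.mgrid[:Z.shape[0],:Z.shape[1]]
    P=np.stack([(u-K[0,2])/K[0,0]*Z,-(v-K[1,2])/K[1,1]*Z,-Z],-1)
    P=P@T[:3,:3].T+T[:3,3];P[Z==0]=np.nan
    return P
def proj(c,p):
    q=c["extrinsics"]@np.r_[p,1];K=c["camera_matrix"]
    return K[0,0]*q[0]/-q[2]+K[0,2],K[1,1]*-q[1]/-q[2]+K[1,2]
E
python3 - <<'E'
import numpy as np,cv2
from h import *
for n in ["scene0","side0"]:
    c=dict(np.load(n+".npz"));P=cloud(c)
    pts=({"jigbase":(400,340),"baseR":(350,250),"slatnear":(396,245),"slat_on_rack":(170,165),"jar":(253,241),"rackboard":(225,195),"handle":(389,252),"hinge":(440,288)} if n[:2]=="sc" else {"base":(310,345),"slat":(285,285),"handle":(280,261),"slat2":(290,163),"jar":(231,198)})
    for k,(u,v) in pts.items(): print(n,k,P[v,u].round(4))
    x,y,z=P[...,0],P[...,1],P[...,2]
    def rect(name,box,z0,z1):
        m=(x>box[0])&(x<box[1])&(y>box[2])&(y<box[3])&(z>z0)&(z<z1)
        m=cv2.morphologyEx(m.astype(np.uint8),cv2.MORPH_OPEN,np.ones((2,2)))>0
        if m.sum()<20: print(name,"few");return
        q=P[m][:,:2].astype(np.float32)
        r=cv2.minAreaRect(q*1000);print(n,name,m.sum(),np.round(r[0],1),np.round(r[1],1),round(r[2],1),"zmed",np.median(P[m][:,2]).round(4))
    rect("jigbase",(.4,1,.05,.5),.012,.024)
    rect("jigslat",(.4,1,.05,.5),.048,.055)
    rect("rackboard",(.3,1,-.6,-.1),.008,.017)
    rect("rackslat",(.3,1,-.6,-.1),.046,.056)
    rect("bearers",(.3,1,-.6,-.1),.033,.042)
    rect("jar",(.5,.9,-.25,.1),.075,.095)
    rect("tape",(.4,.8,-.2,.15),.018,.028)
c=dict(np.load("scene0.npz"))
p=c["pixels"]
a=cv2.resize(p[210:365,320:475],None,fx=3.85,fy=3.85,interpolation=cv2.INTER_CUBIC)
cv2.imwrite("pics/jig.png",a)
E
```

```text
scene0 jigbase [0.6695 0.3252 0.0165]
scene0 baseR [0.5389 0.1611 0.0201]
scene0 slatnear [0.5008 0.2423 0.0521]
scene0 slat_on_rack [ 0.5586 -0.2912  0.0515]
scene0 jar [ 0.6577 -0.0024  0.0855]
scene0 rackboard [ 0.5591 -0.1399  0.0369]
scene0 handle [0.5499 0.2391 0.0908]
scene0 hinge [0.5689 0.3501 0.0813]
scene0 jigbase 9876 [700.6 292.4] [178.3 614. ] 58.9 zmed nan
scene0 jigslat 1420 [646.1 269.7] [168.8 449.2] 75.2 zmed nan
scene0 rackboard 2781 [nan nan] [0. 0.] 0.0 zmed nan
scene0 rackslat 1795 [ 671.8 -381.5] [188. 472.] 56.1 zmed nan
scene0 bearers 1647 [ 789.7 -226.2] [429.8 572.4] 38.9 zmed nan
scene0 jar 753 [725.9  25.2] [282.6  59. ] 19.9 zmed 0.0846
scene0 tape 659 [595.4 -62.4] [251.3 451. ] 63.8 zmed nan
side0 base [0.4767 0.3452 0.0169]
side0 slat [0.5235 0.2467 0.0493]
side0 handle [0.5334 0.2401 0.0928]
side0 slat2 [ 0.554  -0.2798  0.0508]
side0 jar [0.6596 0.0092 0.0836]
side0 jigbase 12753 [758.3 347.6] [337.5 641.1] 61.3 zmed nan
side0 jigslat 2376 [696.3 309.9] [448.  419.5] 70.3 zmed nan
side0 rackboard 2475 [ 704.9 -335.2] [556.7 463. ] 8.4 zmed nan
side0 rackslat 867 [ 802.9 -318.2] [472.1 536.2] 62.6 zmed nan
side0 bearers 816 [ 703.6 -345.3] [317.5 647.5] 31.0 zmed nan
side0 jar 397 [648.9 -61.8] [200.3  55.8] 80.4 zmed nan
side0 tape 671 [nan nan] [0. 0.] 0.0 zmed nan
```

View pics/jig.png

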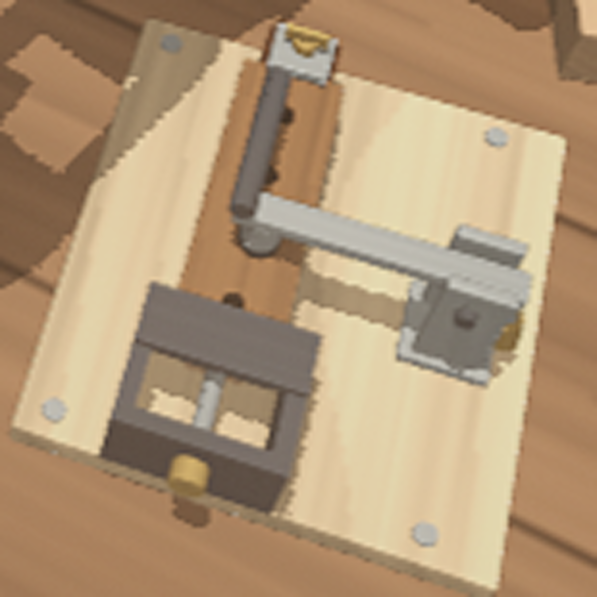

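Crop: the base corners are at about (150,18), (567,137), (500,578) and (15,428). The slat's near corners are (250,65) and (342,85), and its sides meet the lip at (180,290) and (295,320). The bar runs from (278,72) to (245,207), and the lip's lower front edge is at about (150,287)–(320,335).

```bash
cat >> h.py <<'E'
def ray(c,u,v,z):
    K=c["camera_matrix"];T=np.linalg.inv(c["extrinsics"])
    d=T[:3,:3]@np.array([(u-K[0,2])/K[0,0],-(v-K[1,2])/K[1,1],-1.]);o=T[:3,3]
    return o+d*(z-o[2])/d[2]
E
python3 - <<'E'
import numpy as np,cv2
from h import *
c=dict(np.load("scene0.npz"))
def f(a,b,z): return ray(c,a/3.85-.37+320,b/3.85-.37+210,z)[:2].round(4)
B=[f(*k,.018) for k in [(150,18),(567,137),(500,578),(15,428)]];print("base",B)
for i in range(4):
    d=B[(i+1)%4]-B[i];print(np.linalg.norm(d).round(4),np.degrees(np.arctan2(d[1],d[0])).round(2))
S=[f(*k,.052) for k in [(250,65),(342,85),(295,320),(180,290)]];print("slat",S)
for i,j in [(0,3),(1,2)]:
    d=S[j]-S[i];print(np.degrees(np.arctan2(d[1],d[0])).round(2))
print("bar top line", f(278,72,.092),f(245,207,.092))
print("hinge ax", f(465,318,.08))
P=cloud(c);x,y,z=[P[...,i] for i in range(3)]
v,u=np.mgrid[:420,:560]
def med(name,ub,vb,z0,z1):
    m=(u>ub[0])&(u<ub[1])&(v>vb[0])&(v<vb[1])&(z>z0)&(z<z1)
    m=cv2.erode(m.astype(np.uint8),np.ones((2,2)))>0
    q=(P[m][:,:2]*1000).astype(np.float32);r=cv2.minAreaRect(q)
    print(name,m.sum(),np.round(r[0],1),np.round(r[1],1),round(r[2],1),np.nanmedian(P[m],0).round(4))
med("jigbase",(320,475),(210,368),.012,.024)
med("jigslat",(360,415),(222,300),.047,.056)
med("rackslat",(140,200),(130,200),.046,.056)
med("rackboard",(130,260),(130,225),.007,.017)
med("bearers",(130,260),(130,225),.034,.041)
med("tape",(280,325),(180,220),.016,.03)
med("jar",(230,275),(225,280),.078,.09)
p=c["pixels"]
a=cv2.resize(p[125:230,125:265],None,fx=5,fy=5,interpolation=cv2.INTER_CUBIC)
cv2.imwrite("pics/rack.png",a)
E
```

```text
base [array([0.4428, 0.1376]), array([0.4008, 0.3713]), array([0.66  , 0.4171]), array([0.7079, 0.1845])]
0.2374 100.19
0.2632 10.02
0.2375 -78.36
0.2692 -169.97
slat [array([0.4697, 0.2043]), array([0.4567, 0.2525]), array([0.6019, 0.2831]), array([0.6154, 0.227 ])]
8.86
11.9
bar top line [0.4962 0.2229] [0.5799 0.2394]
hinge ax [0.5761 0.3537]
jigbase 8587 [509.8 275.3] [360.8 246. ] 9.8 [0.5792 0.3085 0.0178]
jigslat 1102 [526.3 240.1] [169.7  53.6] 9.9 [0.5431 0.2451 0.0518]
rackslat 1337 [ 556.6 -289.9] [180.3  54.3] 17.4 [ 0.5645 -0.2871  0.0511]
rackboard 2130 [ 530.4 -224.2] [200.8 258.4] 14.8 [ 0.5849 -0.2219  0.0121]
bearers 678 [ 532.4 -229.7] [130.  234.9] 15.0 [ 0.5645 -0.2017  0.0369]
tape 241 [469.2   9.9] [63.2 64.4] 88.5 [0.4706 0.0103 0.0232]
jar 662 [667.3   3.5] [59.7 58.7] 29.8 [0.6686 0.0049 0.0849]
```

View pics/rack.png

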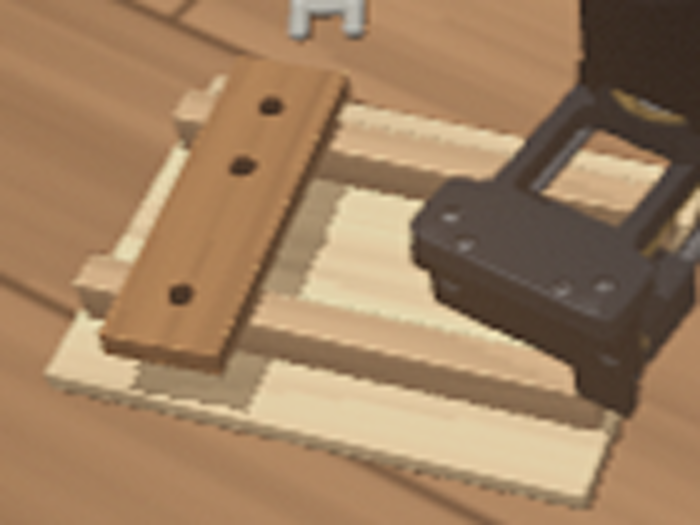

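The rack crop shows the existing slat on the left, with hole (270,105) at its near end and (180,293) at its far end. The free half is under the gripper. I put the jig origin at about (0.5515, 0.244) with yaw 10°. The rack centre is about (0.530, -0.224) with yaw 15°. Next I'll go above the handle and turn the tool so that tool x is jig x.

>>> move_arm([
  [[5.75,-2.4,1.5,0,0,1.396],[5.75,-2.4,1.5,0,0,1.396],[5.75,-2.4,1.5,0,0,1.396],[5.75,-2.4,1.5,0,0,1.396],[5.75,-2.4,1.5,0,0,1.396],[5.75,-2.4,1.5,0,0,1.396],[5.75,-2.4,1.5,0,0,1.396],[5.75,-2.4,1.5,0,0,1.396],[5.75,-2.4,1.5,0,0,1.396],[5.75,-2.4,1.5,0,0,1.396]],
], claw=-1, squeeze=35)

```text
time: 1.35
position: [0.5289, 0.23, 0.3445]
tool_rot: [0.996, 0.088, -0.0, 0.0]
ft_force: [0.2, -0.2, 0.1]
grip_width: 0.0871
grip_force: 0.0
```

Run:
```python
from rig import *
import cv2,numpy as np
o=get_obs();print({k:o[k] for k in ["time","q","position","tool_rot"]})
c=camera("wrist");cv2.imwrite("pics/w1.png",c["pixels"]);np.savez("w1.npz",**c)
print(c["camera_matrix"],c["extrinsics"])
```

```text
{'time': 1.35, 'q': array([2.16523350e-01, 5.39220710e-01, 1.61484106e+00, 1.01609204e-05,
       9.88044937e-01, 1.61099804e+00]), 'position': array([0.5288925 , 0.22999626, 0.34454074]), 'tool_rot': array([ 9.96116565e-01,  8.80438699e-02, -2.55456053e-04,  2.86958768e-05])}
[[325.1922621    0.         278.41336098]
 [  0.         325.1922621  209.20318614]
 [  0.           0.           1.        ]] [[ 1.74675492e-01 -9.84626038e-01 -1.95751485e-04  1.33342905e-01]
 [ 9.38455551e-01  1.66544873e-01 -3.02595413e-01 -5.15951330e-01]
 [ 2.97975924e-01  5.26722986e-02  9.53119078e-01 -5.03329645e-01]
 [ 0.00000000e+00  0.00000000e+00  0.00000000e+00  1.00000000e+00]]
```

View pics/w1.png

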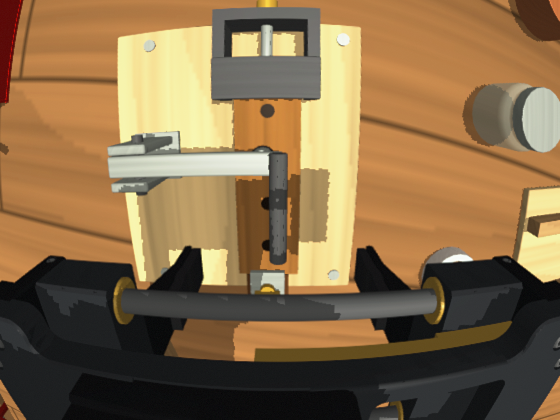

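The wrist view, with up as jig +x, shows the bar from (279,152) to (278,264). The slat edges are at u=233 and 299 near v=240, and the lip's lower front edge is at v≈99. The arm is at v≈163, and the tongue is at (267,275).

```bash
cat >> h.py <<'E'
def wray(c,u,v,z):
    K=c["camera_matrix"];T=np.linalg.inv(c["extrinsics"])
    a=(u-K[0,2])/K[0,0];b=(v-K[1,2])/K[1,1];r=np.hypot(a,b)+1e-12
    d=T[:3,:3]@np.array([np.sin(r)*a/r,-np.sin(r)*b/r,-np.cos(r)]);o=T[:3,3]
    return o+d*(z-o[2])/d[2]
def jig(p,O=(.5515,.244),yaw=10):
    a=np.radians(yaw);d=(np.array(p[:2])-O)
    return np.round(1000*np.array([d[0]*np.cos(a)+d[1]*np.sin(a),-d[0]*np.sin(a)+d[1]*np.cos(a)]),1)
E
python3 - <<'E'
from h import *
c=dict(np.load("w1.npz"))
for n,u,v,z in [("bar far",279,153,.093),("bar near",278,263,.093),("slatL",233,240,.052),("slatR",299,240,.052),("slatL2",233,110,.052),("slatR2",301,110,.052),("liplow",267,99,.060),("baseNR",354,284,.018),("baseFL",118,38,.018),("baseFR",361,27,.018),("slat corner R",297,273,.052),("slat corner L",237,273,.052),("armaxis near hinge",130,164,.082)]:
    print(n,jig(wray(c,u,v,z)))
E
```

```text
bar far [ 27.2 -11. ]
bar near [-59.5 -10.3]
slatL [-57.3  30.8]
slatR [-57.1 -29.3]
slatL2 [58.3 27.1]
slatR2 [ 57.9 -29.1]
liplow [66.8 -1.4]
baseNR [-125.3  -94.3]
baseFL [140.6 149.8]
baseFR [141.3 -88.1]
slat corner R [-91.3 -28.3]
slat corner L [-91.6  28.8]
armaxis near hinge [ 19.8 109.1]
```

>>> move_arm([
  [[0,0,1.2,0,0,0],[0,0,2.32,0,0,0],[0,0,2.32,0,0,0]],
])

```text
time: 1.78
position: [0.5275, 0.2296, 0.2489]
tool_rot: [0.996, 0.088, -0.004, 0.001]
ft_force: [-0.6, 0.7, 1.2]
grip_width: 0.0872
grip_force: 0.0
```

>>> move_arm([
  [[0,0,0,0,0,0],[0,0,0,0,0,0],[0,0,0,0,0,0],[0,0,0,0,0,0],[0,0,0,0,0,0],[0,0,0,0,0,0],[0,0,0,0,0,0],[0,0,0,0,0,0]],
], claw=1, squeeze=40)

```text
time: 2.78
position: [0.529, 0.23, 0.2518]
tool_rot: [0.996, 0.087, -0.0, 0.0]
ft_force: [0.0, -0.7, -0.3]
grip_width: 0.015
grip_force: 0.0
```

Run:
```python
import numpy as np
p0=6;
for t in range(10,111,10):
    f=np.radians(p0+t if t<100 else min(p0+t,107));f0=np.radians(p0)
    y=-116*(np.cos(f)-np.cos(f0));z=116*(np.sin(f)-np.sin(f0))
    print(t,[0,round(-y/40,2),round(-z/40,2)])
```

```text
10 [0, np.float64(-0.1), np.float64(-0.5)]
20 [0, np.float64(-0.28), np.float64(-0.97)]
30 [0, np.float64(-0.54), np.float64(-1.4)]
40 [0, np.float64(-0.87), np.float64(-1.78)]
50 [0, np.float64(-1.26), np.float64(-2.1)]
60 [0, np.float64(-1.7), np.float64(-2.35)]
70 [0, np.float64(-2.18), np.float64(-2.51)]
80 [0, np.float64(-2.68), np.float64(-2.59)]
90 [0, np.float64(-3.19), np.float64(-2.58)]
100 [0, np.float64(-3.68), np.float64(-2.48)]
110 [0, np.float64(-3.73), np.float64(-2.47)]
```

>>> move_arm([
  [[0,0,0,0,0,0],[0,0,0,0,0,0],[0,-0.03,-0.25,0,0,0],[0,-0.1,-0.5,0,0,0]],
])

```text
time: 3.28
position: [0.5284, 0.2339, 0.2708]
tool_rot: [0.996, 0.087, -0.0, 0.0]
ft_force: [3.4, 1.2, -12.4]
grip_width: 0.0124
grip_force: 40.0
```

The finger is lifting, with 12 N of pull-down. I'll continue along the arc.

>>> move_arm([
  [[0,-0.08,-0.24,0,0,0],[0,-0.18,-0.47,0,0,0],[0,-0.3,-0.7,0,0,0],[0,-0.44,-0.9,0,0,0],[0,-0.6,-1.1,0,0,0],[0,-0.77,-1.28,0,0,0]],
])

```text
time: 4.03
position: [0.5231, 0.2629, 0.3247]
tool_rot: [0.996, 0.088, 0.0, 0.003]
ft_force: [3.9, -9.1, -3.6]
grip_width: 0.013
grip_force: 40.0
```

>>> move_arm([
  [[0,-0.19,-0.17,0,0,0],[0,-0.39,-0.32,0,0,0],[0,-0.6,-0.45,0,0,0],[0,-0.83,-0.57,0,0,0],[0,-1.06,-0.66,0,0,0],[0,-1.31,-0.73,0,0,0],[0,-1.55,-0.78,0,0,0],[0,-1.81,-0.81,0,0,0],[0,-2.06,-0.81,0,0,0],[0,-2.32,-0.8,0,0,0],[0,-2.6,-0.76,0,0,0],[0,-2.7,-0.74,0,0,0]],
])

```text
time: 5.52
position: [0.5037, 0.3727, 0.3532]
tool_rot: [0.996, 0.088, 0.001, -0.002]
ft_force: [-0.7, 4.7, 0.8]
grip_width: 0.013
grip_force: 40.0
```

Run:
```python
from rig import *
from h import *
c=camera("scene");cv2.imwrite("pics/s2.png",cv2.resize(c["pixels"][100:400,260:560],None,fx=2,fy=2))
print(jig(get_obs()["position"]))
```

```text
[-24.7 135.3]
```

View pics/s2.png

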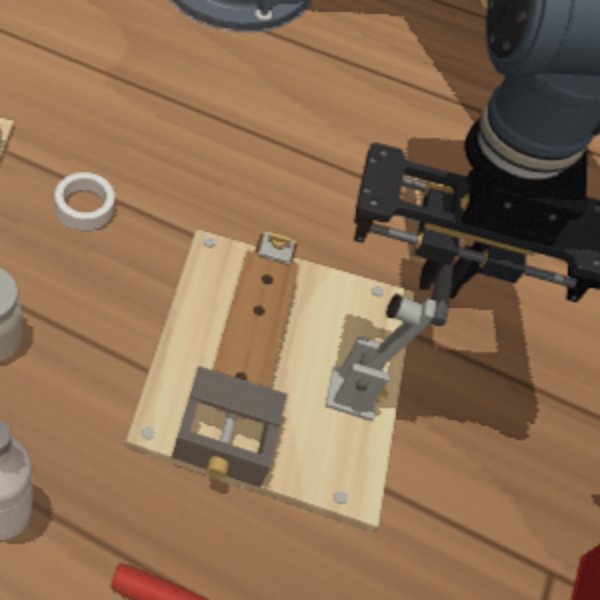

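The finger is up at about (430,310) and the slat is still seated. I'll release the bar and rise.

>>> move_arm([
  [[0,0,0,0,0,0],[0,0,0,0,0,0],[0,0,0,0,0,0],[0,0,-0.8,0,0,0],[0,0,-1.8,0,0,0],[0,0,-1.8,0,0,0]],
], claw=-1)

```text
time: 6.32
position: [0.5049, 0.3708, 0.428]
tool_rot: [0.996, 0.087, 0.003, -0.001]
ft_force: [-0.4, 0.2, 0.2]
grip_width: 0.0647
grip_force: 0.0
```

>>> move_arm([
  [[-0.38,1.2,0,0,0,0],[-0.38,2.4,0,0,0,0],[-0.38,3.35,0,0,0,0],[-0.38,3.35,1.5,0,0,0],[-0.38,3.35,2.8,0,0,0],[-0.38,3.35,2.8,0,0,0],[-0.38,3.35,2.8,0,0,0]],
])

```text
time: 7.2
position: [0.5129, 0.2362, 0.3135]
tool_rot: [0.996, 0.087, 0.0, 0.0]
ft_force: [-0.2, 0.4, 1.0]
grip_width: 0.0867
grip_force: 0.0
```

Run:
```python
from rig import *
from h import *
o=get_obs();print(o["position"],jig(o["position"]),o["grip_width"],o["tool_rot"])
c=camera("wrist");cv2.imwrite("pics/w2.png",c["pixels"]);np.savez("w2.npz",**c)
```

```text
[0.51294105 0.23621882 0.3134852 ] [-39.3  -1. ] 0.08672135419395659 [9.96171168e-01 8.74233475e-02 3.95426230e-04 7.61851029e-05]
```

View pics/w2.png

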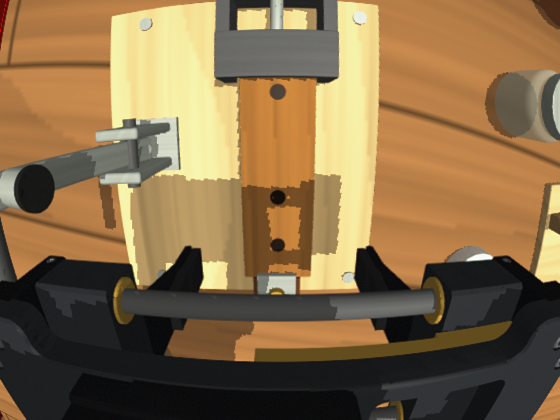

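The slat is centred on the tool (240–315 at v=120, principal column 278) and the finger stands up at the left. I'll descend and grip.

>>> move_arm([
  [[0,0,1.3,0,0,0],[0,0,2.57,0,0,0],[0,0,2.57,0,0,0],[0,0,2.57,0,0,0]],
])

```text
time: 7.75
position: [0.5137, 0.2365, 0.2125]
tool_rot: [0.996, 0.087, 0.002, -0.0]
ft_force: [-0.4, 1.0, 0.4]
grip_width: 0.087
grip_force: 0.0
```

>>> move_arm([
  [[0,0,0,0,0,0],[0,0,0,0,0,0],[0,0,0,0,0,0],[0,0,0,0,0,0],[0,0,0,0,0,0],[0,0,0,0,0,0]],
], claw=1, squeeze=50)

```text
time: 8.5
position: [0.5125, 0.2363, 0.2105]
tool_rot: [0.996, 0.087, 0.0, -0.0]
ft_force: [-0.8, 1.6, 5.0]
grip_width: 0.0557
grip_force: 50.0
```

>>> move_arm([
  [[0.1,0,0,0,0,0],[0.2,0,0,0,0,0],[0.3,0,0,0,0,0],[0.34,0,0,0,0,0],[0.34,0,0,0,0,0]],
])

```text
time: 9.12
position: [0.5186, 0.2375, 0.2103]
tool_rot: [0.996, 0.088, -0.012, 0.001]
ft_force: [-18.2, -2.7, 22.4]
grip_width: 0.055
grip_force: 50.0
```

The force shows the tool tipping under the push (1.4°) and pressing the slat onto the bed. I'll counter-tilt, lift about 1 mm and look again.

>>> move_arm([
  [[0,0,-0.02,0,0.015,0],[0,0,-0.04,0,0.03,0],[0,0,-0.04,0,0.03,0]],
])

```text
time: 9.5
position: [0.5195, 0.2375, 0.2104]
tool_rot: [0.996, 0.088, 0.004, 0.0]
ft_force: [-12.7, -2.3, 10.8]
grip_width: 0.055
grip_force: 50.0
```

```bash
cat >> h.py <<'E'
from scipy.spatial.transform import Rotation as Ro
def st(o):
    R=Ro.from_quat(o["tool_rot"]);g=o["position"]+R.apply([0,0,.164])
    J=Ro.from_euler("z",10,degrees=True).inv()
    print("t",o["time"],"tcp",jig(o["position"]),"grasp",jig(g),round(g[2]*1000,1),"dev",(Ro.from_quat([1,0,0,0]).inv()*(J*R)).as_rotvec().round(3),"F",J.apply(o["ft_force"]).round(1),"M",J.apply(o["moment"]).round(2),o["grip_width"].round(4))
E
python3 - <<'E'
from rig import *
from h import *
st(get_obs())
E
```

```text
Traceback (most recent call last):
  File "h.py", line 27, in st
    print("t",o["time"],"tcp",jig(o["position"]),"grasp",jig(g),round(g[2]*1000,1),"dev",(Ro.from_quat([1,0,0,0]).inv()*(J*R)).as_rotvec().round(3),"F",J.apply(o["ft_force"]).round(1),"M",J.apply(o["moment"]).round(2),o["grip_width"].round(4))
                                                                                                                                                                                                                          ^^^^^^^^^^^^^^^^^^^^^
AttributeError: 'float' object has no attribute 'round'
```

>>> move_arm([
  [[0.08,0,-0.02,0,0,0],[0.16,0,-0.03,0,0,0],[0.2,0,-0.03,0,0,0],[0.2,0,-0.03,0,0,0]],
])

```text
time: 10.0
position: [0.5267, 0.2388, 0.2105]
tool_rot: [0.996, 0.088, 0.003, 0.0]
ft_force: [-13.3, -1.4, 4.2]
grip_width: 0.0555
grip_force: 50.0
```

```bash
sed -i 's/o\["grip_width"\].round(4)/o["grip_width"]/' h.py
python3 - <<'E'
from rig import *
from h import *
st(get_obs())
c=camera("side");cv2.imwrite("pics/sd3.png",cv2.resize(c["pixels"][220:360,150:370],None,fx=3.6,fy=3.6,interpolation=cv2.INTER_CUBIC))
E
```

```text
t 10.0 tcp [-25.4  -0.8] grasp [-24.5  -1. ] 46.5 dev [-0.001  0.005 -0.002] F [-13.3   0.9   4.2] M [0.3  2.33 0.18] 0.05549736507570642
```

View pics/sd3.png

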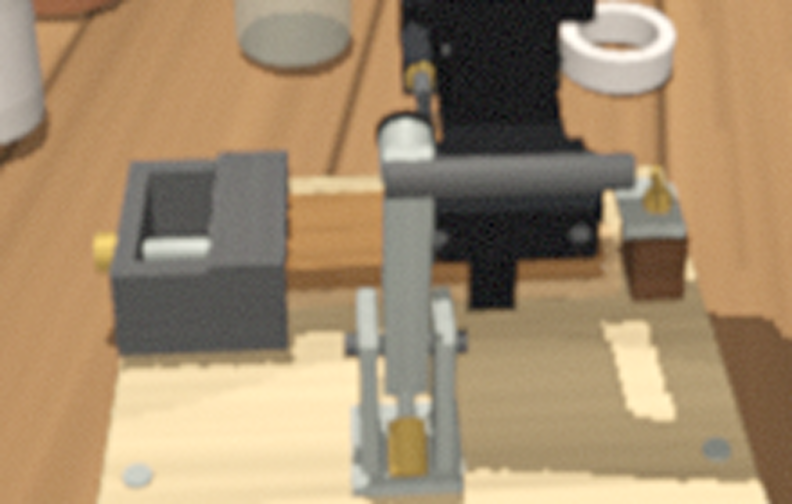

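Run:
```python
from h import *
c=dict(np.load("side0.npz"));a=np.radians(10)
def pr(x,y,z):
    p=[.5515+(x*np.cos(a)-y*np.sin(a))/1e3,.244+(x*np.sin(a)+y*np.cos(a))/1e3,z/1e3]
    u,v=proj(c,p);return round((u-150)*3.6),round((v-220)*3.6)
for s in (0,10,13,16,20): print(s,pr(-90+s,28,38),pr(-90+s,28,52))
print("lip",pr(70,33,60),pr(70,33,18),"stop",pr(-90,20,53),pr(-90,20,18))
```

```text
0 (625, 276) (628, 252)
10 (604, 277) (606, 253)
13 (598, 277) (599, 253)
16 (591, 278) (593, 254)
20 (582, 278) (584, 254)
lip (274, 258) (278, 331) stop (625, 240) (620, 299)
```

Side view: the slat's near end is at about (603,276) and the stop face at about 625, so it has travelled about 12 mm. The finger is up. I'll work out the tilt about the far bottom edge.

Run:
```python
import numpy as np
X,Z=-128.,172.5;b=.03
for th in np.radians([1.5,3,4.5,6,7.5,9,10.5,11.]):
    dx=X*np.cos(th)+Z*np.sin(th)-X; dz=-X*np.sin(th)+Z*np.cos(th)-Z
    dx+=1.0 # small extra push
    # tool axes tilted by b about tool y: tx=(cb, +sb up), tz(down)=( sb, -cb)
    tx=dx*np.cos(b)+dz*np.sin(b); tz=dx*np.sin(b)-dz*np.cos(b)
    print([round(tx/40,2),0,round(tz/40,2),0,-round(th,3),0],round(dx,1),round(dz,1))
```

```text
[np.float64(0.14), 0, np.float64(-0.08), 0, np.float64(-0.026), 0] 5.6 3.3
[np.float64(0.26), 0, np.float64(-0.15), 0, np.float64(-0.052), 0] 10.2 6.5
[np.float64(0.38), 0, np.float64(-0.23), 0, np.float64(-0.079), 0] 14.9 9.5
[np.float64(0.5), 0, np.float64(-0.3), 0, np.float64(-0.105), 0] 19.7 12.4
[np.float64(0.63), 0, np.float64(-0.36), 0, np.float64(-0.131), 0] 24.6 15.2
[np.float64(0.75), 0, np.float64(-0.43), 0, np.float64(-0.157), 0] 29.6 17.9
[np.float64(0.88), 0, np.float64(-0.48), 0, np.float64(-0.183), 0] 34.6 20.4
[np.float64(0.92), 0, np.float64(-0.5), 0, np.float64(-0.192), 0] 36.3 21.3
```

>>> move_arm([
  [[0.04,0,-0.02,0,0,0],[0.14,0,-0.1,0,-0.026,0],[0.2,0,-0.13,0,-0.039,0],[0.26,0,-0.17,0,-0.052,0],[0.26,0,-0.17,0,-0.052,0]],
])

```text
time: 10.68
position: [0.5366, 0.2406, 0.2166]
tool_rot: [0.996, 0.088, -0.024, 0.003]
ft_force: [-13.4, -1.5, -1.0]
grip_width: 0.0556
grip_force: 50.0
```

Run:
```python
from rig import *
from h import *
st(get_obs())
```

```text
t 10.675 tcp [-15.3  -0.8] grasp [-23.2  -1. ] 52.8 dev [-0.001 -0.048 -0.001] F [-13.5   0.8  -1. ] M [0.18 2.25 0.12] 0.05556235213225507
```

>>> move_arm([
  [[0.11,0,-0.08,0,-0.026,0],[0.23,0,-0.15,0,-0.052,0],[0.35,0,-0.23,0,-0.079,0],[0.47,0,-0.3,0,-0.105,0],[0.6,0,-0.36,0,-0.131,0],[0.6,0,-0.36,0,-0.131,0]],
])

```text
time: 11.42
position: [0.5602, 0.2448, 0.2306]
tool_rot: [0.992, 0.087, -0.09, 0.008]
ft_force: [-14.3, -2.5, 1.4]
grip_width: 0.0554
grip_force: 50.0
```

Run:
```python
from rig import *
from h import *
st(get_obs())
c=camera("side");cv2.imwrite("pics/sd4.png",cv2.resize(c["pixels"][220:360,150:370],None,fx=3.6,fy=3.6,interpolation=cv2.INTER_CUBIC))
```

```text
t 11.425 tcp [ 8.7 -0.7] grasp [-21.   -0.9] 69.3 dev [-0.001 -0.182 -0.001] F [-14.5   0.    1.4] M [0.19 2.48 0.13] 0.055360486402967604
```

View pics/sd4.png

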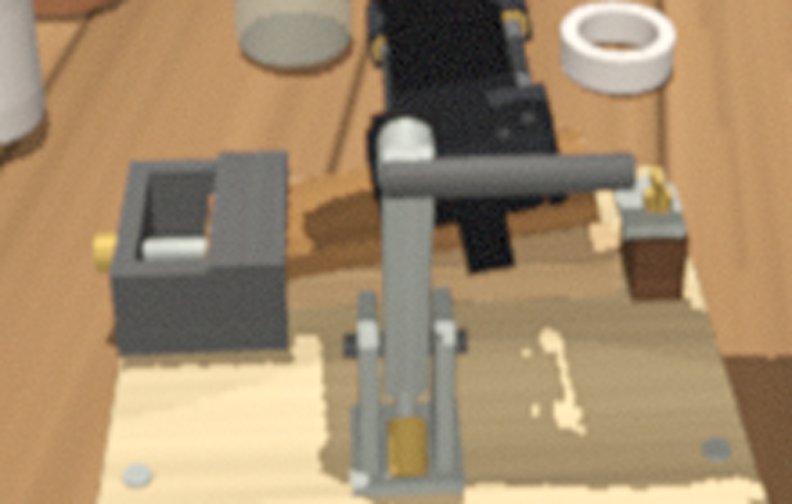

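The slat is tilted about 10°, with its near end's bottom edge at (600,215), above the tongue at (650,205). Now I'll draw it out along its length while unwinding the spring preload.

>>> move_arm([
  [[-0.13,0,0.03,0,-0.007,0],[-0.27,0,0.06,0,-0.014,0],[-0.4,0,0.09,0,-0.022,0],[-0.53,0,0.12,0,-0.029,0],[-0.53,0,0.12,0,-0.029,0]],
])

```text
time: 12.1
position: [0.5448, 0.2419, 0.2316]
tool_rot: [0.992, 0.087, -0.093, 0.008]
ft_force: [-4.0, 0.6, -1.6]
grip_width: 0.0552
grip_force: 50.0
```

Run:
```python
from rig import *
from h import *
st(get_obs())
```

```text
t 12.1 tcp [-6.9 -0.9] grasp [-37.4  -0.9] 70.4 dev [-0.    -0.187 -0.001] F [-3.8  1.3 -1.6] M [0.23 0.77 0.13] 0.055233589063322354
```

>>> move_arm([
  [[0,0,-0.03,0,-0.017,0],[0,0,-0.06,0,-0.035,0],[-0.12,0,-0.06,0,-0.035,0],[-0.24,0,-0.06,0,-0.035,0],[-0.36,0,-0.06,0,-0.035,0],[-0.48,0,-0.06,0,-0.035,0],[-0.52,0,-0.06,0,-0.035,0]],
])

```text
time: 12.98
position: [0.5262, 0.2385, 0.2387]
tool_rot: [0.99, 0.087, -0.108, 0.009]
ft_force: [0.9, -0.5, -2.2]
grip_width: 0.0553
grip_force: 50.0
```

Run:
```python
from rig import *
from h import *
st(get_obs())
```

```text
t 12.975 tcp [-25.8  -1. ] grasp [-61.1  -1.1] 78.6 dev [-0.    -0.217 -0.   ] F [ 0.8 -0.6 -2.2] M [ 0.04 -0.03  0.02] 0.05529057628892817
```

The slat is clear of the lip (drawn 40 mm) with no contact force. Lift and level it.

>>> move_arm([
  [[-0.6,0,-0.8,0,0,0],[-1,0,-1.7,0,0,0],[-1,0,-2.5,0,0.1,0],[-1,0,-3,0,0.217,0],[-1,0,-3,0,0.217,0],[-1,0,-3,0,0.217,0]],
])

```text
time: 13.72
position: [0.5129, 0.2361, 0.3635]
tool_rot: [0.996, 0.087, -0.002, 0.0]
ft_force: [0.1, 0.8, -1.7]
grip_width: 0.0554
grip_force: 50.0
```

Run:
```python
from rig import *
from h import *
st(get_obs())
c=camera("wrist");cv2.imwrite("pics/w5.png",c["pixels"]);np.savez("w5.npz",**c)
```

```text
t 13.725 tcp [-39.4  -1.1] grasp [-40.   -1.1] 199.5 dev [-0.    -0.004 -0.   ] F [ 0.3  0.7 -1.7] M [0.06 0.13 0.01] 0.05539071435586272
```

View pics/w5.png

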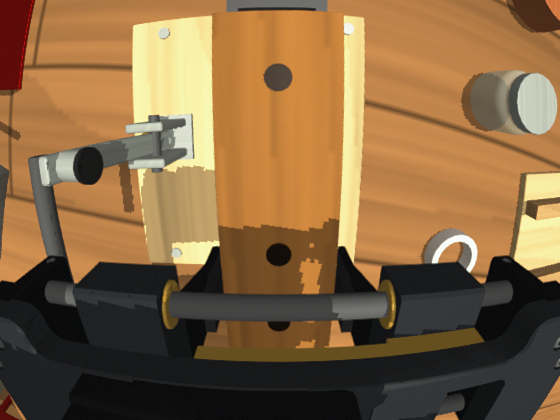

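The wrist view shows the slat gripped straight, with its far end's top edge at v≈13 and the finger up at the left.

Run:
```python
from rig import *
from h import *
c=dict(np.load("w5.npz"));o=get_obs()
w=[wray(c,u,13,.205) for u in (213,278,343)];print([jig(p) for p in w])
f=jig(w[1]);off=f[0]-90-jig(o["position"])[0];print("slat mid ahead of tool",off)
# target: rack frame
a=np.radians(15);C=np.array([.5304,-.2242]);ex=np.array([np.cos(a),np.sin(a)]);ey=np.array([-ex[1],ex[0]])
for off in (off,38):
  t=C+.05*ey-off/1000*ex;d=t-o["position"][:2]
  j=jig(d,(0,0));print("tcp target",t,"units tool",j[0]/40,-j[1]/40)
```

```text
[array([86.2, 25.5]), array([85. , -1.8]), array([ 86.1, -29.1])]
slat mid ahead of tool 34.3
tcp target [ 0.48432779 -0.1847812 ] units tool -2.5324999999999998 10.2375
tcp target [ 0.48075387 -0.18573883] units tool -2.625 10.245000000000001
```

>>> move_arm([
  [[-0.4,1.5,0,0,0,0],[-0.8,3,0,0,0,-0.03],[-1.2,4.5,0,0,0,-0.06],[-1.6,6,0,0,0,-0.087],[-2,7.5,0,0,0,-0.087],[-2.4,9,0,0,0,-0.087],[-2.58,10.24,0,0,0,-0.087],[-2.58,10.24,1,0,0,-0.087],[-2.58,10.24,2,0,0,-0.087],[-2.58,10.24,2.5,0,0,-0.087],[-2.58,10.24,2.5,0,0,-0.087]],
])

```text
time: 15.15
position: [0.4824, -0.1847, 0.2618]
tool_rot: [0.991, 0.13, -0.003, -0.002]
ft_force: [-0.4, -0.6, -1.6]
grip_width: 0.0552
grip_force: 50.0
```

Run:
```python
from rig import *
from h import *
o=get_obs();st(o);print(o["position"],jig(o["position"],(.5304,-.2242),15))
c=camera("scene");cv2.imwrite("pics/s6.png",cv2.resize(c["pixels"][90:290,80:360],None,fx=2.8,fy=2.8,interpolation=cv2.INTER_CUBIC))
```

```text
t 15.15 tcp [-142.5 -410.2] grasp [-143.4 -409.4] 97.8 dev [ 0.005 -0.005 -0.087] F [-0.5 -0.6 -1.6] M [0.04 0.14 0.07] 0.0552444356874669
[ 0.48236536 -0.18472667  0.26176241] [-36.2  50.6]
```

View pics/s6.png

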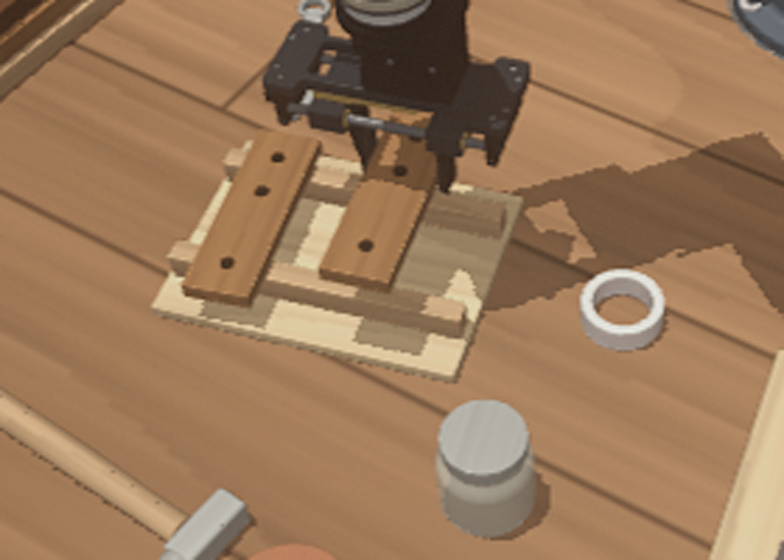

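The slat hangs over the free half, parallel to the other slat, and the tape and jar are untouched. I'll shift 10 mm along +x so the fingertips clear the near bearer, then lower.

>>> move_arm([
  [[0.25,0,0.2,0,0,0],[0.25,0,0.6,0,0,0],[0.25,0,1,0,0,0],[0.25,0,1.2,0,0,0],[0.25,0,1.26,0,0,0],[0.25,0,1.26,0,0,0]],
])

```text
time: 15.95
position: [0.4928, -0.1825, 0.2139]
tool_rot: [0.991, 0.13, -0.0, -0.0]
ft_force: [-0.0, 0.3, -1.1]
grip_width: 0.0557
grip_force: 50.0
```

Run:
```python
from rig import *
from h import *
o=get_obs();st(o);print(o["position"],jig(o["position"],(.5304,-.2242),15))
```

```text
t 15.95 tcp [-131.8 -409.9] grasp [-131.9 -409.9] 49.9 dev [ 0.    -0.    -0.087] F [ 0.   0.3 -1.1] M [0.03 0.08 0.03] 0.055702547641741984
[ 0.4928286  -0.18254434  0.21385949] [-25.5  50. ]
```

>>> move_arm([
  [[0,0,0.05,0,0,0],[0,0,0.09,0,0,0],[0,0,0.11,0,0,0],[0,0,0.11,0,0,0]],
])

```text
time: 16.45
position: [0.4929, -0.1825, 0.2096]
tool_rot: [0.991, 0.131, 0.0, 0.0]
ft_force: [0.7, -0.5, -0.8]
grip_width: 0.0558
grip_force: 50.0
```

>>> move_arm([
  [[0,0,0.03,0,0,0],[0,0,0.05,0,0,0],[0,0,0.05,0,0,0]],
])

```text
time: 16.82
position: [0.4928, -0.1824, 0.2094]
tool_rot: [0.991, 0.131, 0.0, 0.0]
ft_force: [-2.1, 1.1, 12.9]
grip_width: 0.0556
grip_force: 50.0
```

Contact: 13 N of upward force. Release and rise.

>>> move_arm([
  [[0,0,-0.03,0,0,0],[0,0,-0.03,0,0,0],[0,0,-0.03,0,0,0],[0,0,-0.03,0,0,0],[0,0,-0.03,0,0,0],[0,0,-1,0,0,0],[0,0,-2.2,0,0,0],[0,0,-3.5,0,0,0],[0,0,-3.5,0,0,0],[0,0,-3.5,0,0,0]],
], claw=-1)

```text
time: 18.08
position: [0.4924, -0.1822, 0.3473]
tool_rot: [0.991, 0.131, -0.0, -0.0]
ft_force: [0.1, 0.7, -1.1]
grip_width: 0.0871
grip_force: 0.0
```

Run:
```python
from rig import *
from h import *
o=get_obs();print(o["position"],o["ft_force"],o["grip_width"])
c=camera("scene");cv2.imwrite("pics/s7.png",c["pixels"])
P=cloud(c);z=P[...,2];v,u=np.mgrid[:420,:560]
a=np.radians(15);C=np.array([.5304,-.2242])
m=(z>.047)&(z<.056)&(u>120)&(u<260)&(v>115)&(v<225)
k,L,s,_=cv2.connectedComponentsWithStats(m.astype(np.uint8))
for i in range(1,k):
    if s[i,4]<150: continue
    q=P[L==i];r=cv2.minAreaRect((q[:,:2]*1000).astype(np.float32))
    print(s[i],np.round(r[0],1),np.round(r[1],1),round(r[2],1),jig(np.array(r[0])/1000,C,15))
    A=np.c_[q[:,:2],np.ones(len(q))];print("plane",np.linalg.lstsq(A,q[:,2],rcond=None)[0].round(3),np.median(q[:,2]))
```

```text
[ 0.49244375 -0.18218741  0.3472763 ] [ 0.05039513  0.67170181 -1.12510671] 0.08707683500752292
[ 145  136   50   62 1465] [ 556.6 -291.4] [184.8  58. ] 17.4 [  7.9 -71.7]
plane [0.    0.    0.051] 0.05102780851216571
[ 194  147   50   64 1535] [ 529.6 -172.8] [183.2  58.2] 15.2 [12.5 49.8]
plane [-0.    -0.005  0.05 ] 0.050983932946436106
```

View pics/s7.png

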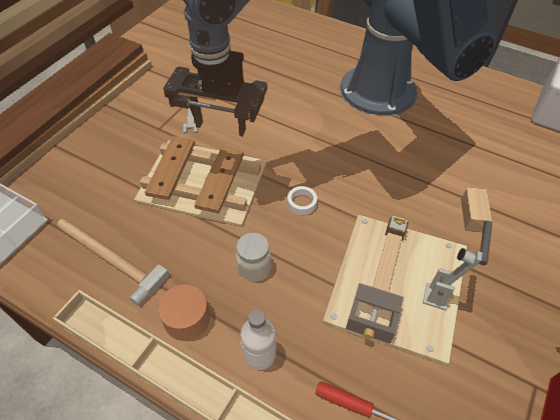

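The slat lies flat on both bearers at about (218,180), which is rack (12, 50) mm and square within 0.2°. The finger is up at (465,265), the neighbours are unmoved and the gripper is clear.

```bash
python3 -c "
from rig import *
print(hand_in())"
```

```text
the job is handed in; nothing more can be done
None
```

The slat is out of the jig and lies flat on both bearers of the rack, about 12 mm off the rack's middle along the slats, 50 mm to the free side and square to within 0.2°; the finger is up, the other slat, tape and jar show no shift in the last picture, and I handed the job in at about 18 s (no verdict came back).

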